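Scrape the broken cap chips off the tube sorter's track

ROBOT

A 7-joint arm with a two-finger parallel gripper is mounted at the origin on the work surface. World frame = base frame: x ahead of the robot, y to its left, z up, the work surface at z = 0. Lengths are in m, angles in rad, forces in N, time in s.
With the tool pointing down it reaches from about 0.4 to 0.85 m from the base axis. Payload 10.4 kg.
Tool frame: the origin (TCP) lies at the very end of the fingers, on their centre line; the grasp point (between the pads) lies 19 mm behind it; z points along the fingers, y is the line along which they close (so a half turn about z gives the same grasp; the last joint's range is limited). The gripper opens to 87 mm and grips with 3 to 60 N. Pads are 19 mm wide; open, the fingers measure 117 mm over their backs; the gripper's body (75 mm by 190 mm) begins 51 mm behind the grasp point.
Start: joints at [-1.133, 0.332, -0.065, 1.46, 0.022, 1.35, -0.088], TCP at [0.278, 0.56, 0.201] pointing down, gripper open.
Joint ranges: [-2.6, 2.6], [-0.5, 2.12], [-1.47, 1.34], [0.16, 2.42], [-1.27, 4.41], [0.06, 2.06], [-2.6, 2.6]. Speed limits (rad/s): [2.22, 2.22, 2.79, 2.79, 3.14, 3.14, 3.14].

INTERFACE

Orientations are given as a unit quaternion [x, y, z, w].
In Python, from bench import * gives the robot as it stands.
- The arm moves only by the tool carry_out, never from a script. Its argument "deltas" is a list of rows, each an object with "hand": the finger opening in mm, from 0 to 87; "dp": the shift along the tool's x, y, z each as a share of 250 mm, from -1 to 1, a list of three; "spin": the turn about the tool's z as a share of pi rad, from -1 to 1. In form: [{"hand": hand, "dp": [dx, dy, dz], "spin": spin}, ...]. A call has 1 to 20 rows; each row is the pose to reach, as a shift and turn from the pose commanded when the call began, along the tool's axes at that moment, turning the shorter way round; what a row does not reach only later rows make up. A row lasts 1/10 s, in which the tool goes at most 50 mm and 8.59 degrees, less where a joint would pass 70% of its speed; a pose out of reach is approached as far as the arm can. A call with a number of a shift or a turn outside -1 to 1 is refused whole. A call with a gripper value outside its range is refused whole. The fingers move at their own pace and stop on an object; "force" is the grip in N (left out, the last holds). Time passes only in rows, so rows that repeat a pose let the fingers close. It gives the time, the measured TCP pose, the force, the opening and the grip force at its end, in the units of the state.
- read_state(): the state, without advancing time (a new reading comes with each control period).
- camera(name): name is "scene" or "top" or "wrist"; returns the picture (420x560x3 uint8, red, green, blue); there is no depth.
- get_calibration(name): a dict with "fx", "fy", "cx", "cy" (pixels), "R" (3x3) and "t" (3): a world point X has camera coordinates R X + t; the wrist camera has in their place "mount" (4x4, takes a point from camera to tool coordinates, whose origin is the TCP and whose axes are the flange's). Camera axes: x right, y down, z forward; pixel columns grow to the right and rows downward; lengths in m; the calibration is good to about 2 mm. A picture is of the moment at which its call begins: read the wrist's pose just before it. get_calibration takes no time and is no camera call.
- close_job(): hands the job in; it is judged then, once.
The state is a dict: "time": time; "joint_positions": joint angles; "joint_vel": joint speeds; "joint_torque": joint torques, N m; "ee_pos": TCP position; "eef_rot": TCP orientation; "ft_force": force on the tool from outside, world axes, zero at the start; "torque": the same for the moment, N m; "width": finger opening in m; "grip_force": force on a finger pad.
Only numpy, scipy, OpenCV 4.12 (cv2) and the standard library are available. Lean on these libraries where they do the work, as an engineer would, in place of code of your own. Each camera call takes 0.05 s, during which the arm holds its last target. There are 200 camera calls.

TASK

Bits of broken tube cap litter the sorter's steel track. Take the scraper block out of its stand, change your grip so that it fits down between the guards, and with it wipe all five chips along the track floor over the open end into the waste tray; finally leave the scraper standing upright on its foot near the middle of the grey pad. The chips are contaminated, so never touch them with the gripper, and leave the other things on the table where they are.

Things in the scene. Friction and masses are not known exactly. Their poses are not given: they have to be found in the camera images.
- track: fixed steel track (mm). Origin on the table; +x runs to its open end, z up. Floor surface at z 40, x -150 to 120, y -37 to 37, between guards 4 thick, tops at z 76. A back stop (top z 76) closes it at x -150; behind it, x -175 to -250, the white machine head, 90 wide, 122 tall. Waste tray fixed at the open end, x 121 to 233
- tray_floor (a point): centre of the inner floor of the white open waste tray under the open end of the track (axes as the track's): inside 104 along x and 100 along y, near wall 36 high, side walls 50, far wall 56 above the table
- lip (a point): middle of the open end's edge of the track floor, at floor height, where things drop into the tray
- scraper: grey plastic block (mm), 64 long (x), 24 thick (y), 52 tall, 100 g, standing on its foot; flat upright broad faces. Its ends are upright only for the lowest 20; above, the outline slopes in at about 45 degrees like a roof to a ridge 10 long. Origin: centre of the foot; z up
- holder: fixed aluminium stand for the scraper, origin at the centre of its underside (mm): base 56 (x) x 60 (y) x 6; two upright frames, 56 long (x), 4 thick, reach to z 58, level with the scraper's ridge, and flank its broad faces with 2 of play. The scraper's ends stick out 4 at +x and -x; it lifts straight up
- pad: fixed grey square pad, 120 x 120 x 2, flat on the table; origin at the centre of its underside, top at 2
- chip0: loose dark chip of a broken tube cap on the track floor, oblong 19 x 13 x 9 mm, 10 g; origin at the centre of its underside
- chip1: loose dark chip of a broken tube cap on the track floor, L-shaped 16 x 17 x 10 mm, 10 g; origin at the centre of its underside
- chip2: loose dark chip of a broken tube cap on the track floor, round, 18 across, 10 thick mm, 10 g; origin at the centre of its underside
- chip3: loose dark chip of a broken tube cap on the track floor, square 14 x 14 x 10 mm, 10 g; origin at the centre of its underside
- chip4: loose dark chip of a broken tube cap on the track floor, L-shaped 18 x 15 x 9 mm, 10 g; origin at the centre of its underside
- rack: loose white tube rack full of tubes, 72 (x) x 116 (y), 104 tall; bystander; origin centre of underside
- bottle: loose bottle, 60 across, 150 tall; bystander; origin centre of underside
- cup: loose white cup, 68 across, 80 tall; bystander; origin centre of underside
- tape: loose roll of tape, 80 across, 22 tall; bystander; origin centre of underside
- stapler: loose stapler, 130 (x) x 34, 45 tall; bystander; origin centre of underside
- tube: loose capped tube lying, 100 (x) x 17; bystander; origin under its middle
- marker: loose marker pen lying, 130 (x) x 13; bystander; origin under its middle
Not all that is in view belongs to the job. Of the things that look like the pad, the larger one is meant. Of the things shaped like the scraper, the grey one is meant.

How it is judged:
On the way, in this order (a step that is already met when the one before it is completed fails the run):
1. the scraper stands on the track floor between the guards (foot within 6 mm of the floor) (x of scraper in the frame of track between -0.15 and 0.12 m and y of scraper in the frame of track between -0.02 and 0.02 m and z of scraper in the frame of track between 0.034 and 0.046 m and angle between scraper's own z axis and vertical below 0.25 rad), for 0.2 s.
2. all five chips are in the waste tray (x of chip0 in the frame of tray_floor between -0.054 and 0.052 m and y of chip0 in the frame of tray_floor between -0.05 and 0.05 m and z of chip0 in the frame of tray_floor between -0.005 and 0.034 m and x of chip1 in the frame of tray_floor between -0.054 and 0.052 m and y of chip1 in the frame of tray_floor between -0.05 and 0.05 m and z of chip1 in the frame of tray_floor between -0.005 and 0.034 m and x of chip2 in the frame of tray_floor between -0.054 and 0.052 m and y of chip2 in the frame of tray_floor between -0.05 and 0.05 m and z of chip2 in the frame of tray_floor between -0.005 and 0.034 m and x of chip3 in the frame of tray_floor between -0.054 and 0.052 m and y of chip3 in the frame of tray_floor between -0.05 and 0.05 m and z of chip3 in the frame of tray_floor between -0.005 and 0.034 m and x of chip4 in the frame of tray_floor between -0.054 and 0.052 m and y of chip4 in the frame of tray_floor between -0.05 and 0.05 m and z of chip4 in the frame of tray_floor between -0.005 and 0.034 m), for 0.2 s.
At the end, for the whole second after the job is handed in: all five chips lie at rest in the waste tray; the scraper stands at rest upright (within 0.1 rad) on its foot on the pad, within 45 mm of the pad's centre, released (all of step 2 and horizontal distance between scraper and pad below 0.045 m and z of scraper in the frame of pad between -0.002 and 0.008 m and angle between scraper's own z axis and vertical below 0.1 rad and linear speed of scraper below 0.03 m/s and linear speed of each of chip0, chip1, chip2, chip3, chip4 below 0.05 m/s); the robot touches nothing.
It fails at once if the gripper or arm touches a chip (over 0.5 N) (contact force between any of the fingers, the arm and chip0 above 0.5 N or contact force between any of the fingers, the arm and chip1 above 0.5 N or contact force between any of the fingers, the arm and chip2 above 0.5 N or contact force between any of the fingers, the arm and chip3 above 0.5 N or contact force between any of the fingers, the arm and chip4 above 0.5 N).
It fails at once if a bystander is moved by more than 30 mm (distance of any of rack, bottle, cup, tape, stapler, tube, marker from where it was at the start of the episode above 0.03 m).
It also fails if it takes over 72 s, if anything falls off the work surface, if the arm or the gripper's body presses on something with over 40 N, if the wrist force passes 120 N, or if a joint passes its speed limit or range.

## Working session

There is one attempt and no reset: what is moved stays moved. The work goes in short steps, Python scripts to look and compute and a tool call to move; the robot and the scene stay as the last step left them, time stands still between calls to the robot, and variables do not carry over. Pictures are saved under pics/ and viewed, at most 10 in all, crops included, and the job is handed in when it is done.

Besides the shell and the picture viewer there is one more tool, called after "Emit:" by a JSON object that holds its "method" and its "body", one argument or row to a line. carry_out: Moves the arm, as the interface text tells. Its arguments: {"type":"object","properties":{"deltas":{"type":"array","items":{"type":"object","properties":{"hand":{"type":"number"},"dp":{"type":"array","items":{"type":"number","minimum":-1,"maximum":1}},"spin":{"type":"number","minimum":-1,"maximum":1}}}},"force":{"type":"number"}},"required":["deltas"]}

```bash
mkdir -p pics; cat > h.py <<'E'
from bench import *
import numpy as np, cv2
from scipy.spatial.transform import Rotation as Ro
def save(n,im): cv2.imwrite('pics/'+n+'.png',cv2.cvtColor(im,cv2.COLOR_RGB2BGR))
def cam(name,st=None):
    c=get_calibration(name)
    K=np.array([[c['fx'],0,c['cx']],[0,c['fy'],c['cy']],[0,0,1.]])
    if 'R' in c: return K,np.array(c['R']),np.array(c['t'])
    M=np.array(c['mount']); T=np.eye(4); T[:3,:3]=Ro.from_quat(st['eef_rot']).as_matrix(); T[:3,3]=st['ee_pos']
    W=np.linalg.inv(T@M); return K,W[:3,:3],W[:3,3]
def ray(C,uv):
    K,R,t=C; d=R.T@np.linalg.solve(K,[uv[0],uv[1],1]); return -R.T@t,d/np.linalg.norm(d)
def onz(C,uv,z):
    o,d=ray(C,uv); return o+d*(z-o[2])/d[2]
def tri(C1,a,C2,b):
    o1,d1=ray(C1,a);o2,d2=ray(C2,b)
    s=np.linalg.lstsq(np.c_[d1,-d2],o2-o1,rcond=None)[0]
    p,q=o1+d1*s[0],o2+d2*s[1]; return (p+q)/2,np.linalg.norm(p-q)
def proj(C,X):
    K,R,t=C; p=K@(R@np.asarray(X)+t); return p[:2]/p[2]
E
python3 - <<'E'
from h import *
s=read_state(); print(s['ee_pos'],s['eef_rot'],s['time'])
a=camera('top');b=camera('scene')
np.save('top',a);np.save('scene',b)
f=lambda im:cv2.resize(im,(800,600),interpolation=cv2.INTER_CUBIC)
save('top',f(a));save('scene',f(b))
for n in('top','scene'):
    K,R,t=cam(n); print(K[0,0],-R.T@t,R.T[:,2])
E
```

```text
[0.2777447  0.55944528 0.20044199] [ 2.28365257e-01  9.73575274e-01 -6.91492720e-04 -1.28780318e-04] 0.0
412.5793974518095 [0.25914674 0.01665736 1.31312936] [ 0.19255086 -0.01269627 -0.98120486]
468.11840608510806 [ 1.11889401 -0.02074822  1.02871531] [-0.53159466  0.03382317 -0.84632329]
```

View pics/top.png

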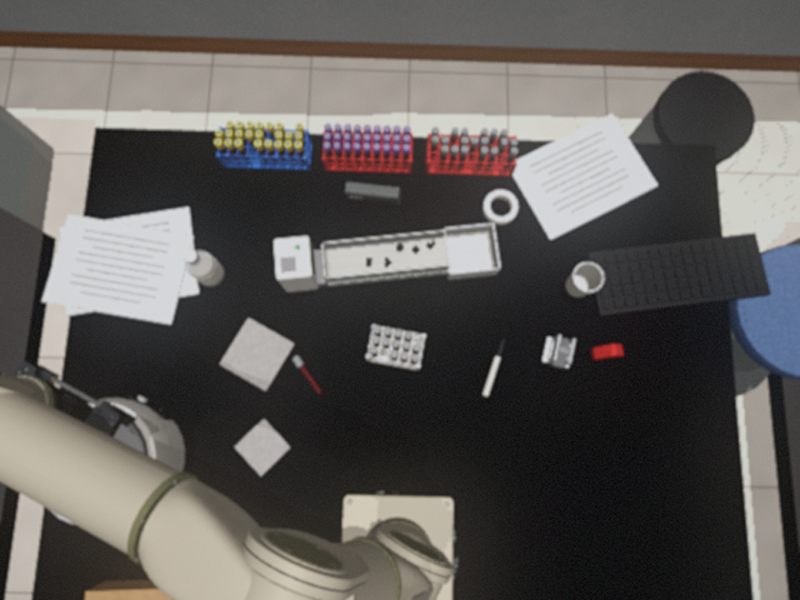

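View pics/scene.png

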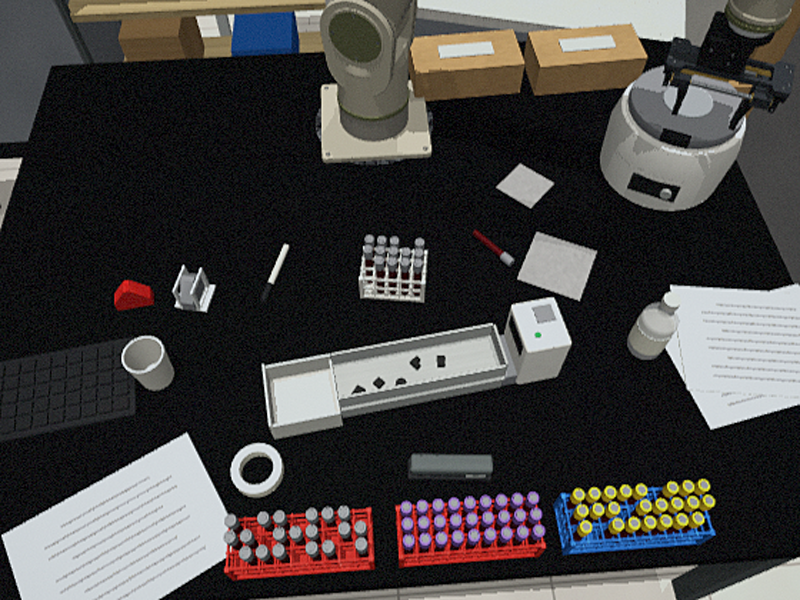

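Scraper candidates (top view): grey block in the stand at (560,350), and the red block at (608,351), which is a decoy. Pad candidates: the larger grey square at (257,354), which I choose, and the small one at (262,447). The track runs from the head (295,263) to the tray (472,248), with five dark chips at about (369..432, 243..262). Next is a close crop of the holder and track.

```bash
python3 - <<'E'
from h import *
a=np.load('top.npy');b=np.load('scene.npy')
def crop(im,x0,y0,w,h,W,H): return cv2.resize(im[y0:y0+h,x0:x0+w],(W,H),interpolation=cv2.INTER_CUBIC)
# scale factor .7 from viewed
A=crop(a,370,225,80,40,400,200)    # x5
B=crop(b,70,170,90,60,400,267)
C=crop(a,185,145,170,65,800,306)
out=np.zeros((600,800,3),np.uint8); out[:200,:400]=A; out[:267,400:]=B; out[280:586]=C
save('crop',out)
# pads
for n,im in(('top',a),('scene',b)):
    C=cam(n); g=im.astype(int); m=((g.min(2)>110)).astype(np.uint8)
    m=cv2.morphologyEx(m,cv2.MORPH_OPEN,np.ones((3,3)))
    k,l,st,ce=cv2.connectedComponentsWithStats(m)
    for i in range(1,k):
        if 250<st[i,4]<9000:
            p=onz(C,ce[i],0.002); 
            r=cv2.minAreaRect(np.argwhere(l==i)[:,::-1].astype(np.float32))
            bx=[onz(C,q,.002)[:2].round(3).tolist() for q in cv2.boxPoints(r)]
            print(n,st[i],ce[i].round(1),p.round(3),bx)
# chips: dark blobs in track
E
```

```text
top [ 501   49   59  128 5686] [534.9 114.2] [ 0.903 -0.865  0.002] [[1.148, -0.767], [1.155, -0.976], [0.683, -0.925], [0.677, -0.729]]
top [ 220  132  143   67 3571] [295.6 174.7] [ 0.662 -0.044  0.002] [[0.659, 0.228], [0.832, -0.255], [0.65, -0.307], [0.485, 0.166]]
top [191 165  29  38 905] [205.1 182.3] [0.628 0.253 0.002] [[0.683, 0.306], [0.692, 0.219], [0.566, 0.204], [0.558, 0.289]]
top [400 183  23  22 285] [410.3 193.9] [ 0.607 -0.423  0.002] [[0.644, -0.39], [0.646, -0.463], [0.574, -0.46], [0.572, -0.387]]
top [ 155  223   50   50 1483] [179.4 247.3] [0.412 0.322 0.002] [[0.387, 0.405], [0.498, 0.348], [0.437, 0.24], [0.328, 0.297]]
top [256 227  42  32 936] [276.7 242.7] [0.434 0.013 0.002] [[0.402, 0.081], [0.486, 0.07], [0.467, -0.054], [0.384, -0.041]]
top [379 235  24  23 385] [390.7 245.6] [ 0.434 -0.353  0.002] [[0.409, -0.312], [0.475, -0.328], [0.461, -0.394], [0.396, -0.377]]
top [ 515  266   36  154 3551] [532.4 346.2] [ 0.133 -0.783  0.002] [[0.373, -0.744], [0.381, -0.823], [-0.075, -0.819], [-0.082, -0.745]]
top [   0  271  117  149 8023] [ 44.8 339.3] [0.
[... 2557 characters left out ...]
7], [0.637, 0.313], [0.655, 0.191]]
scene [ 93 235  22  27 408] [103.  246.8] [ 0.545 -0.421  0.002] [[0.509, -0.451], [0.513, -0.398], [0.587, -0.39], [0.583, -0.441]]
scene [ 189  235  164   64 4712] [262.8 264.8] [ 0.624 -0.029  0.002] [[0.578, -0.216], [0.554, 0.193], [0.688, 0.186], [0.707, -0.198]]
scene [161 310  37  38 671] [179.  327.9] [ 0.766 -0.225  0.002] [[0.767, -0.281], [0.705, -0.228], [0.762, -0.169], [0.821, -0.223]]
scene [ 491  390   69   30 1091] [535.6 409.4] [0.991 0.508 0.002] [[0.947, 0.43], [0.958, 0.57], [1.012, 0.549], [1.002, 0.412]]
scene [ 280  396  204   24 1974] [403.8 412.9] [0.978 0.239 0.002] [[0.956, -0.013], [0.957, 0.41], [0.999, 0.4], [0.998, -0.013]]
```

View pics/crop.png

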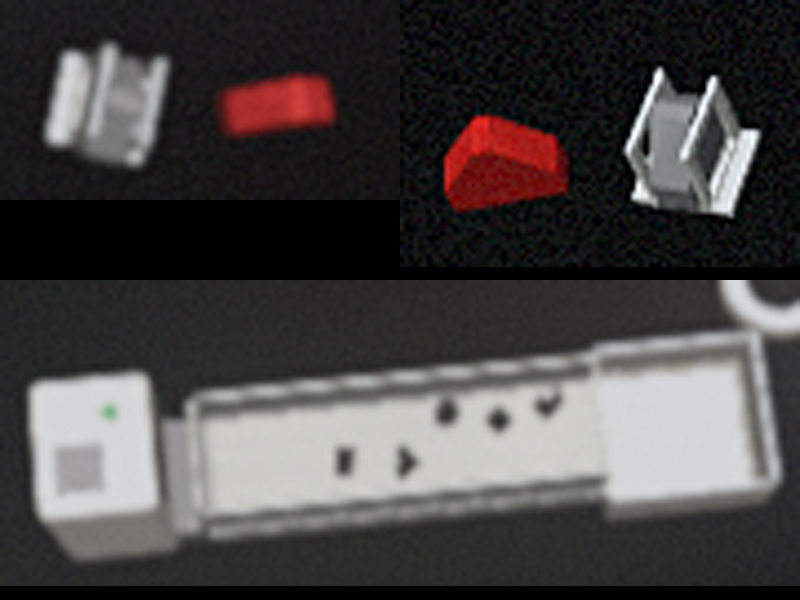

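The crop shows the grey block between two frames (crop A, about (127,100)), with its long axis near world x. The red one at (277,103) is separate. The chips sit mid-track. Next I work out the move to a wrist-camera viewpoint.

```bash
cat >> h.py <<'E'
def delta(target,yaw_y=None):
    """tool-axis shift (share of 250mm) and spin share to reach target TCP, tool y along world angle yaw_y (deg, mod 180)"""
    s=read_state(); R=Ro.from_quat(s['eef_rot']).as_matrix()
    d=R.T@(np.array(target)-s['ee_pos'])/.25
    cur=np.degrees(np.arctan2(R[1,1],R[0,1])); sp=[]
    if yaw_y is not None:
        a=(cur-yaw_y+90)%180-90   # tool z down: positive spin lowers world yaw
        sp=a/180
    print('dp',d.round(4),'spin',np.round(sp,4),'cur yaw y',round(cur,2),'j7',round(s['joint_positions'][6],2),'t',s['time'])
E
python3 - <<'E'
from h import *
s=read_state(); R=Ro.from_quat(s['eef_rot']).as_matrix(); print(R.round(3)); print(np.array(get_calibration('wrist')['mount']).round(3),get_calibration('wrist')['fx'])
delta([.5,.1,.36],-12); delta([.45,-.35,.30],-12)
E
```

```text
[[-0.896  0.445 -0.001]
 [ 0.445  0.896 -0.001]
 [-0.    -0.001 -1.   ]]
[[-0.001 -0.954 -0.301  0.083]
 [ 1.    -0.    -0.001  0.001]
 [ 0.001 -0.301  0.954 -0.184]
 [ 0.     0.     0.     1.   ]] 320.8334065875059
dp [-1.6135 -1.2518 -0.6363] spin 0.42 cur yaw y 63.6 j7 -0.09 t 0.1
dp [-2.2347 -2.9527 -0.3941] spin 0.42 cur yaw y 63.6 j7 -0.09 t 0.1
```

Emit:
{"method": "carry_out", "body": {
  "deltas": [
    {"hand":87,"dp":[0,0,-0.5],"spin":0.0},
    {"hand":87,"dp":[0,0,-0.64],"spin":0.0},
    {"hand":87,"dp":[-0.8,-0.62,-0.64],"spin":0.1},
    {"hand":87,"dp":[-0.8,-0.62,-0.64],"spin":0.2},
    {"hand":87,"dp":[-0.8,-0.62,-0.64],"spin":0.2},
    {"hand":87,"dp":[-0.8,-0.62,-0.64],"spin":0.2},
    {"hand":87,"dp":[-0.8,-0.62,-0.64],"spin":0.2},
    {"hand":87,"dp":[-0.8,-0.62,-0.64],"spin":0.2},
    {"hand":87,"dp":[-0.8,-0.62,-0.64],"spin":0.2}
  ]
}}

```text
time: 1.0
ee_pos: [0.3893, 0.3305, 0.3619]
eef_rot: [0.519, 0.854, 0.001, 0.0]
ft_force: [-0.4, 1.1, 0.2]
width: 0.087
grip_force: 0.0
```

```bash
python3 - <<'E'
from h import *
s=read_state();print(s['ee_pos'],s['joint_positions'])
delta([.5,.1,.36],-12); delta([.5,-.1,.34],-12)
E
```

```text
[0.38928192 0.33045053 0.36190268] [-0.92808054  0.0362229   0.14000509  1.47681661 -0.00511249  1.62758545
 -0.31019807]
dp [-1.0222 -0.0311  0.0071] spin 0.2189 cur yaw y 27.4 j7 -0.31 t 1.0
dp [-1.7325 -0.3994  0.0863] spin 0.2189 cur yaw y 27.4 j7 -0.31 t 1.0
```

Emit:
{"method": "carry_out", "body": {
  "deltas": [
    {"hand":87,"dp":[-1,-0.03,0],"spin":0.22},
    {"hand":87,"dp":[-1,-0.03,0],"spin":0.22},
    {"hand":87,"dp":[-1,-0.03,0],"spin":0.22},
    {"hand":87,"dp":[-1,-0.03,0],"spin":0.22},
    {"hand":87,"dp":[-1,-0.03,0],"spin":0.22},
    {"hand":87,"dp":[-1,-0.03,0],"spin":0.22},
    {"hand":87,"dp":[-1,-0.03,0],"spin":0.22}
  ]
}}

```text
time: 1.7
ee_pos: [0.4973, 0.1079, 0.3604]
eef_rot: [0.777, 0.63, -0.001, -0.0]
ft_force: [-0.2, 0.5, 0.2]
width: 0.0871
grip_force: 0.0
```

```bash
python3 - <<'E'
from h import *
s=read_state();print(s['ee_pos'],s['joint_positions'])
delta([.47,-.14,.30],-12); delta([.44,-.35,.20],-12)
E
```

```text
[0.49729744 0.1078961  0.36038627] [-0.67898872  0.0247867   0.38763912  1.49336198 -0.00946198  1.62660466
 -0.50084496]
dp [-0.9925  0.0991  0.242 ] spin 0.0002 cur yaw y -11.97 j7 -0.5 t 1.7
dp [-1.8389  0.1564  0.6424] spin 0.0002 cur yaw y -11.97 j7 -0.5 t 1.7
```

Emit:
{"method": "carry_out", "body": {
  "deltas": [
    {"hand":87,"dp":[-0.95,0.08,0.2],"spin":0},
    {"hand":87,"dp":[-0.95,0.08,0.2],"spin":0},
    {"hand":87,"dp":[-0.95,0.08,0.2],"spin":0},
    {"hand":87,"dp":[-0.95,0.08,0.2],"spin":0},
    {"hand":87,"dp":[-0.95,0.08,0.2],"spin":0}
  ]
}}

```text
time: 2.2
ee_pos: [0.4673, -0.129, 0.3105]
eef_rot: [0.776, 0.631, -0.0, -0.0]
ft_force: [0.4, -0.2, -0.8]
width: 0.0868
grip_force: 0.0
```

Emit:
{"method": "carry_out", "body": {
  "deltas": [
    {"hand":87,"dp":[-0.8,0.08,0.2],"spin":0},
    {"hand":87,"dp":[-0.8,0.08,0.2],"spin":0},
    {"hand":87,"dp":[-0.8,0.08,0.2],"spin":0},
    {"hand":87,"dp":[-0.8,0.08,0.2],"spin":0},
    {"hand":87,"dp":[-0.8,0.08,0.2],"spin":0},
    {"hand":87,"dp":[-0.8,0.08,0.2],"spin":0}
  ]
}}

```text
time: 2.8
ee_pos: [0.446, -0.3284, 0.26]
eef_rot: [0.777, 0.63, -0.001, -0.001]
ft_force: [1.2, 1.2, -0.1]
width: 0.087
grip_force: 0.0
```

```bash
python3 - <<'E'
from h import *
import json
s=read_state();print(s['ee_pos'],s['joint_positions'])
w=camera('wrist'); np.save('w1',w); json.dump({k:np.array(s[k]).tolist() for k in('ee_pos','eef_rot')},open('w1.json','w'))
save('w1',w)
E
```

```text
[ 0.44596406 -0.32840846  0.26000813] [-0.19680753  0.18118578  0.86314356  1.59591579 -0.13744482  1.4305547
  0.46919499]
```

View pics/w1.png

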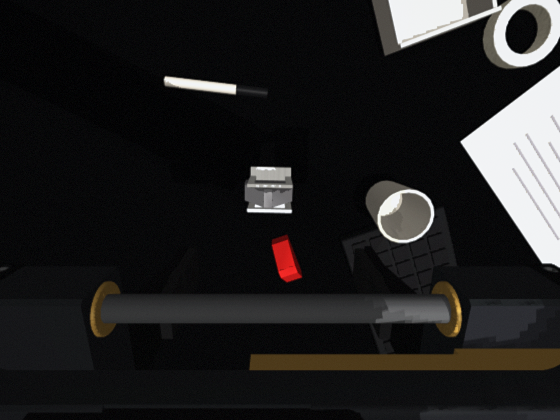

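```bash
python3 - <<'E'
from h import *
import json
s=json.load(open('w1.json')); C=cam('wrist',s)
for uv in [(248,213),(292,213),(246,186),(293,186),(252,168),(290,168)]:
    print(uv,onz(C,uv,.058).round(3),onz(C,uv,.006).round(3))
print('cup',onz(C,(404,225),.08)); print(onz(cam('scene'),(.7*147,.7*350),.08),onz(cam('top'),(.7*590,.7*276),.08))
delta([.436,-.345,.17],-12)
E
```

```text
(248, 213) [ 0.403 -0.363  0.058] [ 0.395 -0.379  0.006]
(292, 213) [ 0.458 -0.374  0.058] [ 0.457 -0.392  0.006]
(246, 186) [ 0.409 -0.328  0.058] [ 0.402 -0.339  0.006]
(293, 186) [ 0.466 -0.34   0.058] [ 0.466 -0.353  0.006]
(252, 168) [ 0.422 -0.308  0.058] [ 0.416 -0.316  0.006]
(290, 168) [ 0.467 -0.318  0.058] [ 0.467 -0.327  0.006]
cup [ 0.58738695 -0.40999453  0.08      ]
[ 0.5838832  -0.39166803  0.08      ] [ 0.58906481 -0.4049153   0.08      ]
dp [-0.0787 -0.0268  0.362 ] spin 0.0009 cur yaw y -11.84 j7 0.47 t 2.85
```

Emit:
{"method": "carry_out", "body": {
  "deltas": [
    {"hand":87,"dp":[-0.05,-0.02,0.18],"spin":0},
    {"hand":87,"dp":[-0.05,-0.02,0.36],"spin":0},
    {"hand":87,"dp":[-0.05,-0.02,0.36],"spin":0},
    {"hand":87,"dp":[-0.05,-0.02,0.36],"spin":0}
  ]
}}

```text
time: 3.25
ee_pos: [0.4394, -0.3384, 0.1723]
eef_rot: [0.776, 0.631, 0.0, -0.0]
ft_force: [0.8, -0.7, -0.1]
width: 0.0868
grip_force: 0.0
```

```bash
python3 - <<'E'
from h import *
import json
s=read_state();print(s['ee_pos'])
w=camera('wrist'); np.save('w2',w); json.dump({k:np.array(s[k]).tolist() for k in('ee_pos','eef_rot')},open('w2.json','w'))
a=np.load('w1.npy')
out=np.vstack([cv2.resize(a[150:240,210:330],(800,600))[:600:2,::2].copy(),cv2.resize(w[90:300,190:470],(400,300))])
o=np.zeros((600,800,3),np.uint8); o[:, :400]=out
o[:300,400:]=w[::1,::1][:300,80:480]
save('w2',cv2.resize(w[60:320,140:487],(800,600),interpolation=cv2.INTER_CUBIC))
E
```

```text
[ 0.43937115 -0.33842991  0.17226941]
```

View pics/w2.png

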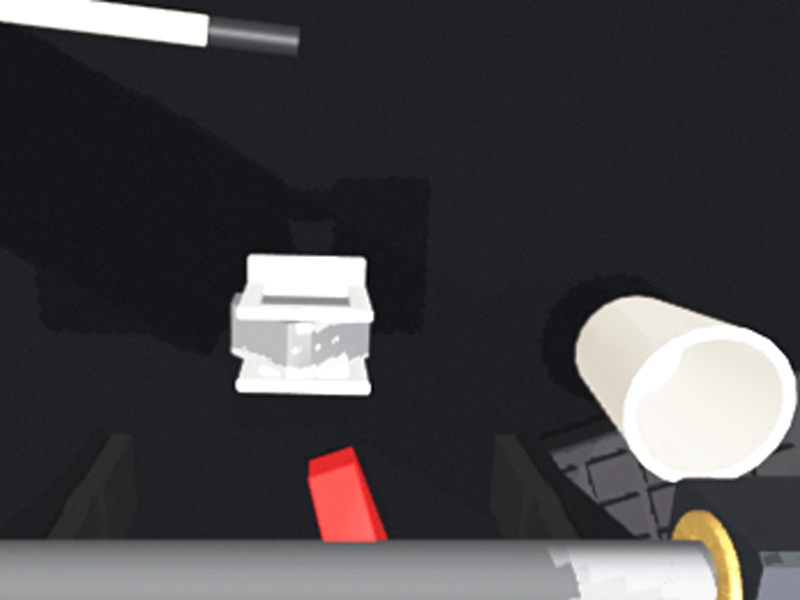

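w2 shows the holder centred at about crop (303,350). Frame tops run at rows 312 and 388, the scraper's roof between them at columns 232–371. The fingers at columns 110 and 520 straddle its axis. Next I measure the near and far frame tops in both wrist views.

```bash
cat > m.py <<'E'
from h import *
import json
for n,(x0,y0,x1,y1) in(('w1',(235,155,305,222)),('w2',(235,165,306,236))):
    w=np.load(n+'.npy').astype(int).min(2); c=w[y0:y1,x0:x1]
    m=c>60
    for r in range(y1-y0):
        xs=np.flatnonzero(m[r]); b=np.flatnonzero(c[r]>180)
        if len(xs): print(n,r+y0,xs[0]+x0,xs[-1]+x0,'bright',(b[0]+x0,b[-1]+x0,len(b)) if len(b) else '', int(c[r,(xs[0]+xs[-1])//2]))
E
python3 m.py
```

```text
w1 166 251 266 bright  82
w1 167 251 290 bright (np.int64(257), np.int64(272), 16) 187
w1 168 250 290 bright (np.int64(256), np.int64(275), 20) 244
w1 169 250 290 bright (np.int64(256), np.int64(275), 20) 245
w1 170 250 290 bright (np.int64(261), np.int64(271), 7) 193
w1 171 250 290 bright  165
w1 172 250 290 bright  167
w1 173 250 290 bright  167
w1 174 250 290 bright  167
w1 175 250 290 bright  167
w1 176 250 290 bright  166
w1 177 250 290 bright  168
w1 178 249 290 bright  172
w1 179 249 290 bright  171
w1 180 248 291 bright  102
w1 181 248 291 bright  52
w1 182 247 291 bright  50
w1 183 246 291 bright  88
w1 184 245 292 bright  136
w1 185 245 292 bright (np.int64(256), np.int64(280), 15) 168
w1 186 245 292 bright (np.int64(256), np.int64(280), 13) 167
w1 187 245 292 bright  125
w1 188 245 292 bright  64
w1 189 245 292 bright  77
w1 190 245 292 bright  86
w1 191 245 292 bright  89
w1 192 245 291 bright  136
w1 193 245 291 bright  155
w1 194 245 291 bright  152
w1 195 245 291 bright  149
w1 196 245 291 bright  148
w1 197 245 291 bright  147
w1 198 245 291 bright  147
w1 199 245 291
[... 3706 characters left out ...]
240
w2 220 244 299 bright (np.int64(245), np.int64(298), 54) 255
w2 221 243 299 bright (np.int64(244), np.int64(298), 55) 255
w2 222 243 299 bright (np.int64(244), np.int64(298), 55) 254
w2 223 243 299 bright (np.int64(244), np.int64(298), 55) 253
w2 224 242 299 bright (np.int64(243), np.int64(298), 56) 247
w2 225 242 300 bright (np.int64(242), np.int64(299), 58) 255
w2 226 242 300 bright (np.int64(242), np.int64(299), 58) 255
w2 227 242 300 bright (np.int64(242), np.int64(300), 59) 255
w2 228 242 300 bright (np.int64(243), np.int64(300), 58) 255
w2 229 243 300 bright (np.int64(244), np.int64(300), 57) 255
w2 230 246 300 bright (np.int64(270), np.int64(299), 30) 194
w2 231 286 299 bright  82
```

```bash
python3 - <<'E'
from h import *
import json
s1,s2=[json.load(open(n+'.json')) for n in('w1','w2')]; C1=cam('wrist',s1);C2=cam('wrist',s2)
P={}
for k,a,b in [('nearL',(246.7,212.8),(242.5,229.7)),('nearR',(291,213.8),(300.5,231.7)),('farL',(245,183.8),(240.3,191.5)),('farR',(292.6,184.2),(302.3,194)),
  ('scrL',(245,200),(239.8,213)),]:
    p,e=tri(C1,a,C2,b); print(k,p.round(4),round(e,4)); P[k]=onz(C2,b,.058); print('   z58:',P[k].round(4),onz(C1,a,.058).round(4))
m=sum(P[k] for k in('nearL','nearR','farL','farR'))/4
dx=(P['nearR']-P['nearL']+P['farR']-P['farL'])/2
print(m,np.linalg.norm(dx),np.degrees(np.arctan2(dx[1],dx[0])),np.linalg.norm(((P['farL']+P['farR'])-(P['nearL']+P['nearR']))/2))
a=np.degrees(np.arctan2(dx[1],dx[0]));delta([m[0],m[1],.085],a);delta([m[0],m[1],.012],a)
E
```

```text
nearL [ 0.4019 -0.362   0.0587] 0.0002
   z58: [ 0.4017 -0.3622  0.058 ] [ 0.4019 -0.3623  0.058 ]
nearR [ 0.4572 -0.3687  0.0769] 0.0009
   z58: [ 0.4576 -0.3761  0.058 ] [ 0.4564 -0.3752  0.058 ]
farL [ 0.4014 -0.3349  0.0101] 0.0009
   z58: [ 0.4088 -0.3238  0.058 ] [ 0.4086 -0.3254  0.058 ]
farR [ 0.4658 -0.3342  0.0737] 0.0003
   z58: [ 0.4664 -0.3384  0.058 ] [ 0.4657 -0.338   0.058 ]
scrL [ 0.4021 -0.3473  0.0501] 0.0009
   z58: [ 0.4032 -0.3447  0.058 ] [ 0.4037 -0.3455  0.058 ]
[ 0.43362316 -0.35013865  0.058     ] 0.058547925742537005 -14.104416970216581 0.0389113445148198
dp [-0.0472 -0.0162  0.3533] spin 0.0126 cur yaw y -11.84 j7 0.54 t 3.3
dp [-0.0472 -0.0168  0.6453] spin 0.0126 cur yaw y -11.84 j7 0.54 t 3.3
```

Emit:
{"method": "carry_out", "body": {
  "deltas": [
    {"hand":87,"dp":[-0.048,-0.016,0.18],"spin":0.0126},
    {"hand":87,"dp":[-0.048,-0.016,0.34],"spin":0.0126},
    {"hand":87,"dp":[-0.048,-0.016,0.34],"spin":0.0126},
    {"hand":87,"dp":[-0.048,-0.016,0.34],"spin":0.0126}
  ]
}}

```text
time: 3.7
ee_pos: [0.433, -0.3514, 0.0886]
eef_rot: [0.789, 0.614, 0.0, 0.001]
ft_force: [0.1, -0.2, 1.7]
width: 0.087
grip_force: 0.0
```

```bash
python3 - <<'E'
from h import *
s=read_state();print(s['ee_pos'])
w=camera('wrist'); np.save('w3',w); C=cam('wrist',s)
m=np.array([.43362,-.35014]);a=np.radians(-14.1);u=np.array([np.cos(a),np.sin(a)]);v=np.array([-u[1],u[0]])
w=w.copy()
for z,hx,hy in((.058,.028,.018),(.006,.032,.012),(.026,.032,.012)):
    q=np.array([proj(C,[*(m+i*hx*u+j*hy*v),z]) for i,j in((1,1),(1,-1),(-1,-1),(-1,1))])
    cv2.polylines(w,[np.round(q).astype(int)],True,(255,0,0) if z>.05 else (0,200,0))
save('w3',cv2.resize(w[100:400,100:500],(800,600)))
delta([*m,.012],-14.1)
E
```

```text
[ 0.43302765 -0.35144176  0.08858777]
dp [ 0.0071 -0.0021  0.3088] spin -0.0006 cur yaw y -14.21 j7 0.6 t 3.75
```

View pics/w3.png

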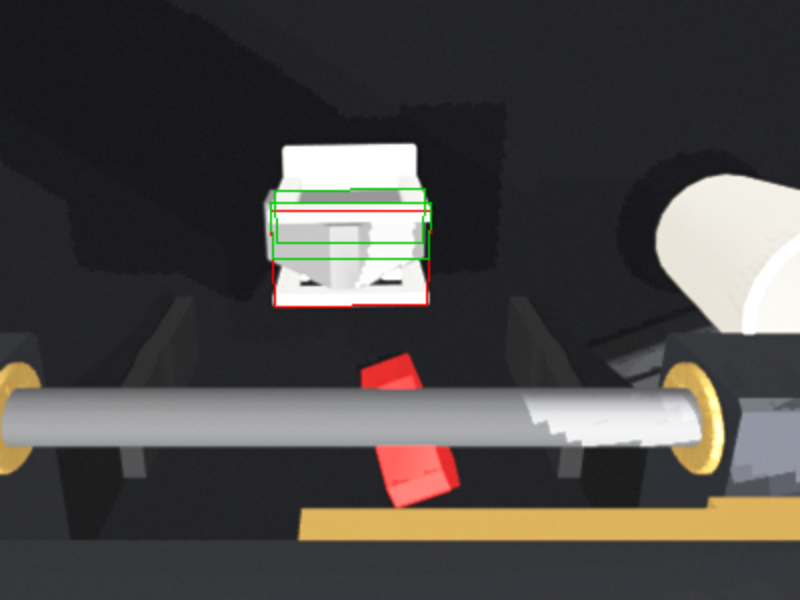

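Emit:
{"method": "carry_out", "body": {
  "deltas": [
    {"hand":87,"dp":[0.012,-0.004,0.1],"spin":0},
    {"hand":87,"dp":[0.012,-0.004,0.2],"spin":0},
    {"hand":87,"dp":[0.012,-0.004,0.28],"spin":0},
    {"hand":87,"dp":[0.012,-0.004,0.3],"spin":0},
    {"hand":87,"dp":[0.012,-0.004,0.3],"spin":0},
    {"hand":87,"dp":[0.012,-0.004,0.3],"spin":0}
  ]
}}

```text
time: 4.35
ee_pos: [0.4326, -0.3489, 0.0132]
eef_rot: [0.789, 0.614, 0.001, 0.001]
ft_force: [-0.9, -0.2, -0.1]
width: 0.087
grip_force: 0.0
```

Emit:
{"method": "carry_out", "body": {
  "deltas": [
    {"hand":50,"dp":[0,0,0],"spin":0},
    {"hand":50,"dp":[0,0,0],"spin":0},
    {"hand":50,"dp":[0,0,0],"spin":0},
    {"hand":50,"dp":[0,0,0],"spin":0},
    {"hand":50,"dp":[0,0,0],"spin":0},
    {"hand":50,"dp":[0,0,0],"spin":0},
    {"hand":50,"dp":[0,0,0],"spin":0}
  ],
  "force": 20
}}

```text
time: 5.05
ee_pos: [0.4313, -0.3481, 0.0114]
eef_rot: [0.789, 0.614, 0.0, -0.0]
ft_force: [-2.2, 1.4, 3.6]
width: 0.0512
grip_force: 16.7
```

```bash
python3 - <<'E'
from h import *
s=read_state();print(s['ee_pos'],s['width'],s['grip_force'])
w=camera('wrist'); b=camera('scene'); o=np.zeros((600,800,3),np.uint8)
o[:300]=cv2.resize(w[100:400,60:500],(800,545))[:300]; o[300:,:400]=cv2.resize(b[170:230,80:160],(400,300),interpolation=cv2.INTER_CUBIC)
o[300:,400:]=cv2.resize(camera('top')[225:265,370:423],(400,300),interpolation=cv2.INTER_CUBIC)
save('w4',o)
E
```

```text
[ 0.43129279 -0.34813725  0.01138418] 0.05123560469760372 16.704567298293114
```

View pics/w4.png

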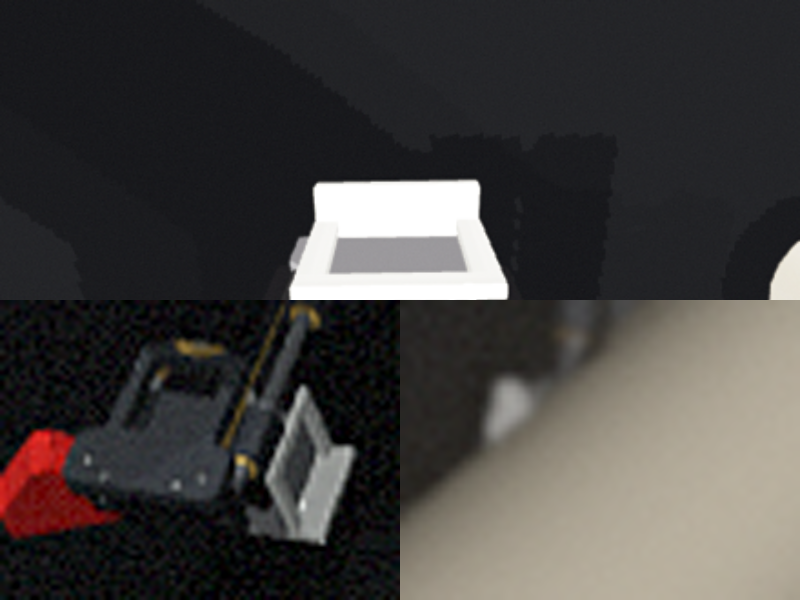

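Emit:
{"method": "carry_out", "body": {
  "deltas": [
    {"hand":87,"dp":[0,0,0],"spin":0},
    {"hand":87,"dp":[0,0,0],"spin":0},
    {"hand":87,"dp":[0,0,0],"spin":0},
    {"hand":87,"dp":[0,0,0],"spin":0},
    {"hand":87,"dp":[0.008,0,0.026],"spin":0},
    {"hand":87,"dp":[0.008,0,0.026],"spin":0},
    {"hand":87,"dp":[0.008,0,0.026],"spin":0}
  ]
}}

```text
time: 5.9
ee_pos: [0.4316, -0.346, 0.0043]
eef_rot: [0.789, 0.614, -0.0, -0.0]
ft_force: [-0.3, -0.1, -0.2]
width: 0.0864
grip_force: 0.0
```

Emit:
{"method": "carry_out", "body": {
  "deltas": [
    {"hand":55,"dp":[0,0,0],"spin":0},
    {"hand":55,"dp":[0,0,0],"spin":0},
    {"hand":55,"dp":[0,0,0],"spin":0},
    {"hand":55,"dp":[0,0,0],"spin":0},
    {"hand":55,"dp":[0,0,0],"spin":0},
    {"hand":55,"dp":[0,0,0],"spin":0},
    {"hand":55,"dp":[0,0,0],"spin":0}
  ],
  "force": 20
}}

```text
time: 6.6
ee_pos: [0.4319, -0.3463, 0.0053]
eef_rot: [0.79, 0.614, 0.0, -0.0]
ft_force: [-2.1, 2.0, 6.5]
width: 0.0617
grip_force: 17.6
```

Emit:
{"method": "carry_out", "body": {
  "deltas": [
    {"hand":75,"dp":[0,0,0],"spin":0},
    {"hand":75,"dp":[0,0,0],"spin":0},
    {"hand":75,"dp":[0,0,0.012],"spin":0},
    {"hand":75,"dp":[0,0,0.012],"spin":0},
    {"hand":75,"dp":[0,0,0.012],"spin":0}
  ]
}}

```text
time: 7.1
ee_pos: [0.4317, -0.3461, 0.0015]
eef_rot: [0.789, 0.614, -0.0, -0.0]
ft_force: [0.7, 0.5, -0.8]
width: 0.0745
grip_force: 0.0
```

Emit:
{"method": "carry_out", "body": {
  "deltas": [
    {"hand":57,"dp":[0,0,0],"spin":0},
    {"hand":57,"dp":[0,0,0],"spin":0},
    {"hand":57,"dp":[0,0,0],"spin":0},
    {"hand":57,"dp":[0,0,0],"spin":0},
    {"hand":57,"dp":[0,0,0],"spin":0},
    {"hand":57,"dp":[0,0,0],"spin":0}
  ],
  "force": 20
}}

```text
time: 7.7
ee_pos: [0.4318, -0.3462, 0.0017]
eef_rot: [0.789, 0.614, 0.0, 0.0]
ft_force: [0.5, -0.2, -0.3]
width: 0.0635
grip_force: 20.0
```

Emit:
{"method": "carry_out", "body": {
  "deltas": [
    {"hand":57,"dp":[0,0,0],"spin":0},
    {"hand":57,"dp":[0,0,-0.1],"spin":0},
    {"hand":57,"dp":[0,0,-0.2],"spin":0},
    {"hand":57,"dp":[0,0,-0.3],"spin":0},
    {"hand":57,"dp":[0,0,-0.4],"spin":0},
    {"hand":57,"dp":[0,0,-0.6],"spin":0},
    {"hand":57,"dp":[0,0,-0.6],"spin":0}
  ],
  "force": 40
}}

```text
time: 8.4
ee_pos: [0.4339, -0.3484, 0.1572]
eef_rot: [0.79, 0.614, 0.002, 0.004]
ft_force: [0.8, -0.3, -1.9]
width: 0.0627
grip_force: 40.0
```

```bash
python3 - <<'E'
from h import *
import json
C=cam('wrist',json.load(open('w1.json')))
print('marker',onz(C,(165,82),.006),onz(C,(267,93),.006),'tray corner',onz(C,(387,53),.0),onz(C,(500,8),.05))
T=cam('top');print('marker',onz(T,(.7*487,.7*395),.006),onz(T,(.7*503,.7*341),.006),'tray',onz(T,(.7*450,.7*277),.0),onz(T,(.7*499,.7*268),.05),onz(T,(.7*495,.7*226),.05))
b=camera('scene'); save('s5',cv2.resize(b[100:300,50:316],(800,600)))
delta([.48,-.13,.1],None)
E
```

```text
marker [ 0.33277738 -0.18618867  0.006     ] [ 0.45677152 -0.22598595  0.006     ] tray corner [ 0.61415855 -0.21090233  0.        ] [ 0.72024322 -0.19627441  0.05      ]
marker [ 0.33181157 -0.19142983  0.006     ] [ 0.45286864 -0.22801854  0.006     ] tray [ 0.59925289 -0.10841159  0.        ] [ 0.60989346 -0.21253048  0.05      ] [ 0.70757014 -0.20435532  0.05      ]
dp [ 0.8886 -0.0339  0.217 ] spin [] cur yaw y -14.28 j7 0.53 t 8.45
```

View pics/s5.png

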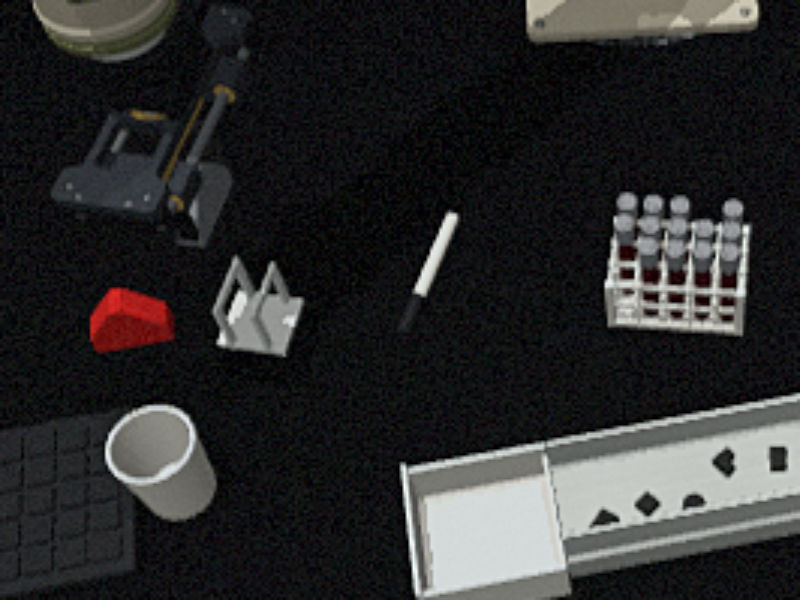

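Emit:
{"method": "carry_out", "body": {
  "deltas": [
    {"hand":57,"dp":[0.2,0.04,0],"spin":0},
    {"hand":57,"dp":[0.4,0.08,0],"spin":0},
    {"hand":57,"dp":[0.6,0.12,0],"spin":0},
    {"hand":57,"dp":[0.8,0.16,0],"spin":0},
    {"hand":57,"dp":[0.883,0.171,0],"spin":0},
    {"hand":57,"dp":[0.883,0.171,0.15],"spin":0},
    {"hand":57,"dp":[0.883,0.171,0.3],"spin":0},
    {"hand":57,"dp":[0.883,0.171,0.45],"spin":0},
    {"hand":57,"dp":[0.883,0.171,0.53],"spin":0},
    {"hand":57,"dp":[0.883,0.171,0.53],"spin":0},
    {"hand":57,"dp":[0.883,0.171,0.53],"spin":0}
  ]
}}

```text
time: 9.55
ee_pos: [0.5273, -0.1431, 0.0191]
eef_rot: [0.79, 0.614, -0.001, -0.0]
ft_force: [-0.4, 0.3, 0.6]
width: 0.0626
grip_force: 40.0
```

Lower to TCP ≈ 1 mm, then release gently.

Emit:
{"method": "carry_out", "body": {
  "deltas": [
    {"hand":57,"dp":[0,0,0.04],"spin":0},
    {"hand":57,"dp":[0,0,0.06],"spin":0},
    {"hand":57,"dp":[0,0,0.072],"spin":0},
    {"hand":57,"dp":[0,0,0.072],"spin":0},
    {"hand":57,"dp":[0,0,0.072],"spin":0}
  ],
  "force": 5
}}

```text
time: 10.05
ee_pos: [0.5278, -0.1428, 0.0014]
eef_rot: [0.789, 0.614, 0.0, 0.0]
ft_force: [-1.0, 0.4, -0.4]
width: 0.0639
grip_force: 5.0
```

Emit:
{"method": "carry_out", "body": {
  "deltas": [
    {"hand":64,"dp":[0,0,0],"spin":0},
    {"hand":66,"dp":[0,0,0],"spin":0},
    {"hand":70,"dp":[0,0,0],"spin":0},
    {"hand":80,"dp":[0,0,0],"spin":0},
    {"hand":87,"dp":[0,0,0],"spin":0},
    {"hand":87,"dp":[0,0,0],"spin":0},
    {"hand":87,"dp":[0,0,0],"spin":0}
  ],
  "force": 5
}}

```text
time: 10.75
ee_pos: [0.5277, -0.1428, 0.0012]
eef_rot: [0.789, 0.614, 0.0, -0.0]
ft_force: [0.6, -0.2, 0.3]
width: 0.086
grip_force: 0.0
```

Emit:
{"method": "carry_out", "body": {
  "deltas": [
    {"hand":87,"dp":[0,0,-0.2],"spin":0},
    {"hand":87,"dp":[0,0,-0.4],"spin":0},
    {"hand":87,"dp":[0,0,-0.52],"spin":0},
    {"hand":87,"dp":[0,0,-0.52],"spin":0},
    {"hand":87,"dp":[0,0,-0.52],"spin":0}
  ]
}}

```text
time: 11.25
ee_pos: [0.5279, -0.1426, 0.1315]
eef_rot: [0.789, 0.614, 0.001, 0.0]
ft_force: [-1.6, -0.5, -0.8]
width: 0.0869
grip_force: 0.0
```

```bash
python3 - <<'E'
from h import *
import json
s=read_state();print(s['ee_pos'])
w=camera('wrist'); np.save('w6',w); json.dump({k:np.array(s[k]).tolist() for k in('ee_pos','eef_rot')},open('w6.json','w'))
save('w6',cv2.resize(w[40:310,100:460],(800,600)))
E
```

```text
[ 0.52793477 -0.14260508  0.13146173]
```

View pics/w6.png

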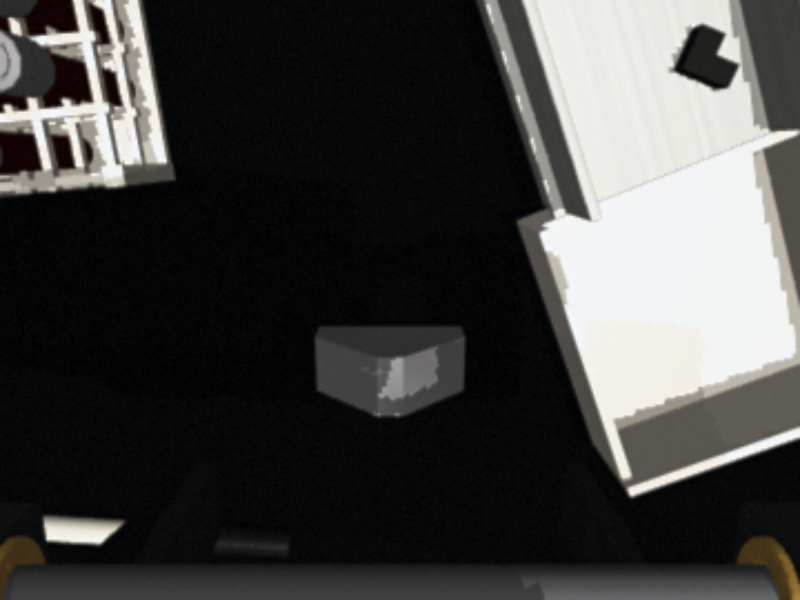

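```bash
python3 - <<'E'
from h import *
import json
s=json.load(open('w6.json'));C=cam('wrist',s)
f=lambda X,Y,z:onz(C,(100+.45*X,40+.45*Y),z)
print('ridge',((f(377,358,.052)+f(402,358,.052)+f(403,414,.052)+f(374,414,.052))/4).round(4))
fl,fr=f(317,327,0),f(465,327,0); sl,sr=f(316,390,.02),f(464,390,.02)
print(fl,fr,np.linalg.norm(fr-fl),sl,sr,np.linalg.norm(sr-sl))
a=np.degrees(np.arctan2(*(fr-fl)[1::-1])),np.degrees(np.arctan2(*(sr-sl)[1::-1]));print(a)
c=((fl+fr+sl+sr)/4);print(c)
# track: lip corners & near guard line & chip
for n,X,Y,z in(('lip near',597,218,.04),('lip far',770,130,.04),('guardtop near inner end',600,215,.076),('guard near far',533,0,.076)): print(n,f(X,Y,z).round(4))
E
```

```text
ridge [ 0.5276 -0.1456  0.052 ]
[ 0.49875759 -0.12667128  0.        ] [ 0.56376546 -0.14326116  0.        ] 0.06709133191228182 [ 0.49372055 -0.14953719  0.02      ] [ 0.55630631 -0.16551768  0.02      ] 0.06459376258156786
(np.float64(-14.316210303507804), np.float64(-14.323707478541605))
[ 0.52813748 -0.14624683  0.01      ]
lip near [ 0.6194 -0.1039  0.04  ]
lip far [ 0.6857 -0.0884  0.04  ]
guardtop near inner end [ 0.6113 -0.0976  0.076 ]
guard near far [ 0.6019 -0.0298  0.076 ]
```

Emit:
{"method": "carry_out", "body": {
  "deltas": [
    {"hand":60,"dp":[-0.012,0.004,0],"spin":-0.5},
    {"hand":60,"dp":[-0.012,0.004,0],"spin":-0.5},
    {"hand":60,"dp":[-0.012,0.004,0],"spin":-0.5},
    {"hand":60,"dp":[-0.012,0.004,0],"spin":-0.5},
    {"hand":60,"dp":[-0.012,0.004,0],"spin":-0.5},
    {"hand":60,"dp":[-0.012,0.004,0],"spin":-0.5},
    {"hand":60,"dp":[-0.012,0.004,0],"spin":-0.5},
    {"hand":60,"dp":[-0.012,0.004,0],"spin":-0.5},
    {"hand":60,"dp":[-0.012,0.004,0],"spin":-0.5},
    {"hand":60,"dp":[-0.012,0.004,0],"spin":-0.5},
    {"hand":60,"dp":[-0.012,0.004,0],"spin":-0.5},
    {"hand":60,"dp":[-0.012,0.004,0],"spin":-0.5},
    {"hand":60,"dp":[-0.012,0.004,0],"spin":-0.5}
  ]
}}

```text
time: 12.6
ee_pos: [0.5272, -0.1459, 0.1301]
eef_rot: [0.125, 0.992, -0.0, -0.001]
ft_force: [0.4, 0.0, 0.4]
width: 0.0599
grip_force: 0.0
```

```bash
python3 - <<'E'
from h import *
s=read_state();print(s['ee_pos'],s['joint_positions'])
delta([.528,-.146,.018],75.7)
E
```

```text
[ 0.52724916 -0.14589299  0.13013094] [-0.29124515  0.22845902  0.54769032  1.78627441 -0.12845935  1.16424116
  1.61521335]
dp [-0.0038  0.0005  0.4485] spin -0.0007 cur yaw y 75.58 j7 1.62 t 12.6
```

Emit:
{"method": "carry_out", "body": {
  "deltas": [
    {"hand":60,"dp":[-0.003,0,0.15],"spin":0},
    {"hand":60,"dp":[-0.003,0,0.3],"spin":0},
    {"hand":60,"dp":[-0.003,0,0.4],"spin":0},
    {"hand":60,"dp":[-0.003,0,0.448],"spin":0},
    {"hand":60,"dp":[-0.003,0,0.448],"spin":0},
    {"hand":60,"dp":[-0.003,0,0.448],"spin":0}
  ]
}}

```text
time: 13.2
ee_pos: [0.5292, -0.1464, 0.0201]
eef_rot: [0.125, 0.992, -0.0, 0.001]
ft_force: [1.0, 0.3, 0.8]
width: 0.06
grip_force: 0.0
```

Emit:
{"method": "carry_out", "body": {
  "deltas": [
    {"hand":16,"dp":[0,0,0],"spin":0},
    {"hand":16,"dp":[0,0,0],"spin":0},
    {"hand":16,"dp":[0,0,0],"spin":0},
    {"hand":16,"dp":[0,0,0],"spin":0},
    {"hand":16,"dp":[0,0,0],"spin":0},
    {"hand":16,"dp":[0,0,0],"spin":0},
    {"hand":16,"dp":[0,0,0],"spin":0}
  ],
  "force": 40
}}

```text
time: 13.9
ee_pos: [0.5287, -0.1461, 0.0193]
eef_rot: [0.124, 0.992, 0.0, 0.0]
ft_force: [-1.1, -0.1, 1.4]
width: 0.0235
grip_force: 40.0
```

```bash
python3 - <<'E'
from h import *
s=read_state();print(s['ee_pos'],s['eef_rot'],s['width'],s['grip_force'])
E
```

```text
[ 0.52867649 -0.14612426  0.01930069] [1.24236254e-01 9.92252662e-01 6.79818600e-05 4.83040506e-05] 0.023500867723663568 39.995489716529846
```

```bash
python3 - <<'E'
from h import *
a=np.load('top.npy').astype(int).min(2); b=np.load('scene.npy').astype(int).min(2)
print('top columns'); 
for u in (235,245,290,305): print(u,163,a[163:203,u].tolist())
print('top rows across lip / far end')
for v in (178,184): print(v,'u300-330',a[v,300:335].tolist(),'u222-240',a[v,205:240].tolist())
print('scene columns')
for u in (255,275,335,345): print(u,225,b[225:300,u].tolist())
E
```

```text
top columns
235 163 [46, 41, 43, 43, 74, 130, 160, 140, 102, 101, 130, 166, 190, 199, 200, 199, 198, 197, 200, 199, 199, 199, 198, 197, 196, 198, 199, 198, 197, 196, 192, 158, 107, 108, 128, 120, 96, 66, 46, 41]
245 163 [42, 41, 41, 72, 124, 152, 130, 94, 99, 130, 167, 191, 200, 200, 200, 199, 198, 200, 200, 199, 200, 199, 198, 197, 200, 201, 200, 197, 197, 194, 157, 110, 108, 123, 115, 90, 58, 44, 46, 45]
290 163 [171, 147, 101, 91, 115, 156, 186, 195, 177, 136, 85, 57, 62, 98, 154, 189, 200, 203, 202, 201, 200, 201, 201, 204, 195, 154, 103, 99, 124, 134, 109, 70, 48, 43, 46, 47, 45, 50, 46, 44]
305 163 [121, 95, 103, 146, 181, 196, 190, 188, 194, 199, 202, 202, 201, 200, 201, 201, 202, 202, 200, 201, 202, 199, 192, 178, 142, 99, 108, 120, 108, 80, 55, 48, 44, 41, 47, 45, 44, 45, 45, 47]
top rows across lip / far end
178 u300-330 [201, 202, 202, 201, 201, 201, 201, 201, 201, 201, 200, 197, 198, 206, 212, 212, 212, 212, 213, 211, 212, 211, 212, 212, 212, 213, 213, 212, 212, 213, 210, 211, 212, 211, 211] u222-240 [209, 210, 211, 213, 212, 210, 212, 212, 212, 213, 214, 201, 149, 86, 99
[... 1096 characters left out ...]
, 0, 2, 9, 11, 19, 11, 26, 10, 19, 23, 6, 7, 8, 17]
335 225 [1, 0, 74, 198, 205, 83, 96, 98, 98, 97, 93, 148, 183, 185, 200, 192, 192, 194, 196, 197, 198, 191, 192, 193, 196, 193, 194, 199, 198, 197, 196, 195, 196, 198, 212, 198, 85, 99, 100, 104, 94, 115, 170, 170, 87, 84, 89, 95, 79, 0, 10, 17, 11, 2, 20, 0, 16, 10, 9, 15, 9, 19, 6, 1, 20, 4, 15, 13, 4, 18, 19, 21, 20, 9, 6]
345 225 [5, 30, 111, 149, 119, 50, 72, 76, 74, 79, 77, 77, 76, 75, 78, 110, 153, 177, 189, 183, 179, 179, 176, 174, 172, 189, 200, 200, 195, 195, 195, 197, 212, 194, 89, 98, 104, 95, 95, 119, 172, 167, 88, 84, 91, 93, 78, 29, 0, 0, 4, 11, 1, 7, 32, 19, 15, 12, 0, 6, 19, 13, 0, 12, 0, 14, 15, 3, 28, 3, 11, 10, 3, 18, 8]
```

Emit:
{"method": "carry_out", "body": {
  "deltas": [
    {"hand":16,"dp":[0,0,-0.2],"spin":0},
    {"hand":16,"dp":[0,0,-0.4],"spin":0},
    {"hand":16,"dp":[0,0,-0.6],"spin":0},
    {"hand":16,"dp":[0,0,-0.8],"spin":0},
    {"hand":16,"dp":[0,0,-0.8],"spin":0}
  ]
}}

```text
time: 14.4
ee_pos: [0.5316, -0.1472, 0.2259]
eef_rot: [0.124, 0.992, 0.0, 0.005]
ft_force: [-0.7, -0.3, -1.6]
width: 0.0236
grip_force: 40.0
```

```bash
cat > track.py <<'E'
from h import *
S=cam('scene');T=cam('top');z=.076
rob=np.array([onz(S,p,z) for p in((255,241.85),(275,238.3),(335,227.2))])
far=np.array([onz(S,p,z) for p in((255,275.5),(275,271.5),(335,260.5))])
print(rob.round(4),far.round(4))
yaw=[np.degrees(np.arctan2(*(q[0]-q[-1])[1::-1])) for q in(rob,far)]; print('yaw',yaw)
a=np.radians(np.mean(yaw)); ex=np.array([np.cos(a),np.sin(a)]);ey=np.array([-ex[1],ex[0]])
cr,cf=(rob[:,:2]@ey).mean(),(far[:,:2]@ey).mean(); print('width',cf-cr,'mid',(cr+cf)/2)
print('top far outer',[round(onz(T,p,z)[:2]@ey-(cr+cf)/2,4) for p in((235,167.5),(245,166.5))])
for n,C,p in(('T',T,(311.5,178)),('T',T,(312,184)),('S',S,(232.9,261.9)),('S',S,(238.5,287.9))): 
    q=onz(C,p,.04)[:2]; print('lip',n,round(q@ex,4),round(q@ey-(cr+cf)/2,4))
h=onz(T,(216.7,178),.122)[:2]@ex; print('head front',h,'-> lip',h+.175+.12)
import json
C=cam('wrist',json.load(open('w6.json'))); q=onz(C,(100+.45*597,40+.45*218),.04)[:2]; print('w6 lip near',q@ex,q@ey-(cr+cf)/2)
q=[onz(C,(100+.45*X,40+.45*Y),.076)[:2]@ey-(cr+cf)/2 for X,Y in((533,0),(600,215))];print('w6 near guard inner',q)
E
python3 track.py
```

```text
[[ 0.6001 -0.0431  0.076 ]
 [ 0.5943  0.0037  0.076 ]
 [ 0.5754  0.1464  0.076 ]] [[ 0.6846 -0.047   0.076 ]
 [ 0.6783 -0.0021  0.076 ]
 [ 0.6615  0.1345  0.076 ]]
yaw [np.float64(-82.56212000928168), np.float64(-82.7493789224668)]
width 0.08323319347059899 mid 0.6312625468676816
top far outer [np.float64(0.0402), np.float64(0.0404)]
lip T 0.1742 -0.0072
lip T 0.1734 -0.0272
lip S 0.1776 -0.0192
lip S 0.1748 0.0478
head front -0.11844811942931818 -> lip 0.1765518805706818
w6 lip near 0.18349696442997607 -0.030836737161387906
w6 near guard inner [np.float64(-0.03862500958853643), np.float64(-0.038024584069762724)]
```

```bash
cat >> h.py <<'E'
_a=np.radians(-82.65); EX=np.array([np.cos(_a),np.sin(_a)]);EY=np.array([-EX[1],EX[0]])
def trk(x,y): return EX*(.0545+x)+EY*(.6305+y)
def inv(p): return np.array([p[:2]@EX-.0545,p[:2]@EY-.6305])
def chips(name,im):
    C=cam(name); g=im.astype(int).max(2)
    poly=np.array([proj(C,[*trk(x,y),.04]) for x,y in((-.145,-.036),(-.145,.036),(.116,.036),(.116,-.036))])
    m=np.zeros(g.shape,np.uint8); cv2.fillConvexPoly(m,np.round(poly).astype(int),1)
    m&=(g<90).astype(np.uint8); k,l,st,ce=cv2.connectedComponentsWithStats(m)
    return [(inv(onz(C,ce[i],.045)).round(3).tolist(),int(st[i,4])) for i in range(1,k) if st[i,4]>2]
E
python3 - <<'E'
from h import *
for n in('top','scene'): print(n,chips(n,np.load(n+'.npy')))
s=read_state();print(s['ee_pos'])
for x in(-.085,): 
    p=trk(x,0);print(p); delta([*p,.2],-82.65); print([ (x,trk(x,0).round(4)) for x in(-.09,-.08)])
E
```

```text
top [([0.019, 0.02], 11), ([0.088, 0.017], 5), ([0.054, 0.012], 7), ([-0.054, -0.008], 7), ([-0.012, -0.013], 7)]
scene [([-0.054, -0.004], 43), ([-0.013, -0.009], 44), ([0.053, 0.014], 36), ([0.018, 0.019], 25), ([-0.057, 0.029], 3), ([-0.034, 0.03], 3), ([-0.045, 0.03], 3), ([0.087, 0.019], 29), ([0.065, 0.03], 3), ([0.051, 0.03], 3), ([0.111, 0.03], 3), ([0.099, 0.03], 4)]
[ 0.53155163 -0.14718553  0.22593487]
[0.62141743 0.11090935]
dp [-0.0923  1.0889  0.107 ] spin -0.1202 cur yaw y 75.71 j7 1.58 t 14.4
[(-0.09, array([0.6208, 0.1159])), (-0.08, array([0.6221, 0.106 ]))]
```

Emit:
{"method": "carry_out", "body": {
  "deltas": [
    {"hand":16,"dp":[-0.09,0.2,0.0],"spin":-0.12},
    {"hand":16,"dp":[-0.09,0.4,0.0],"spin":-0.12},
    {"hand":16,"dp":[-0.09,0.6,0.0],"spin":-0.12},
    {"hand":16,"dp":[-0.09,0.8,0.0],"spin":-0.12},
    {"hand":16,"dp":[-0.09,1.0,0.05],"spin":-0.12},
    {"hand":16,"dp":[-0.09,1.0,0.1],"spin":-0.12},
    {"hand":16,"dp":[-0.09,1.0,0.1],"spin":-0.12},
    {"hand":16,"dp":[-0.09,1.0,0.1],"spin":-0.12}
  ]
}}

```text
time: 15.2
ee_pos: [0.6117, 0.0889, 0.1938]
eef_rot: [-0.063, 0.998, -0.001, -0.001]
ft_force: [0.5, -0.8, 0.1]
width: 0.0235
grip_force: 40.0
```

```bash
python3 - <<'E'
from h import *
s=read_state();print(s['ee_pos'],s['joint_positions'],inv(s['ee_pos']))
delta([*trk(-.085,0),.11],-82.65)
E
```

```text
[0.61172338 0.08886851 0.19384818] [-0.52626957  0.32996547  0.39100041  1.51026346 -0.12656206  1.32779662
  1.57350136] [-0.06438042 -0.01243408]
dp [-0.05    0.0829  0.3352] spin -0.0006 cur yaw y 97.24 j7 1.57 t 15.2
```

Emit:
{"method": "carry_out", "body": {
  "deltas": [
    {"hand":16,"dp":[-0.05,0.083,0.0],"spin":0},
    {"hand":16,"dp":[-0.05,0.083,0.15],"spin":0},
    {"hand":16,"dp":[-0.05,0.083,0.3],"spin":0},
    {"hand":16,"dp":[-0.05,0.083,0.335],"spin":0},
    {"hand":16,"dp":[-0.05,0.083,0.335],"spin":0},
    {"hand":16,"dp":[-0.05,0.083,0.335],"spin":0}
  ]
}}

```text
time: 15.8
ee_pos: [0.623, 0.112, 0.1128]
eef_rot: [-0.063, 0.998, 0.0, 0.001]
ft_force: [0.3, -0.5, -0.4]
width: 0.0233
grip_force: 40.0
```

```bash
python3 - <<'E'
from h import *
s=read_state();print(s['ee_pos'],inv(s['ee_pos']))
delta([*trk(-.085,0),.062],-82.65)
w=camera('wrist'); b=camera('scene')
o=np.zeros((600,800,3),np.uint8); o[:300,:]=cv2.resize(w[150:330,40:520],(800,300)); o[300:]=cv2.resize(b[195:300,180:460],(800,300),interpolation=cv2.INTER_CUBIC); save('w7',o)
E
```

```text
[0.62300172 0.11196186 0.11280867] [-0.08584118  0.00170593]
dp [ 0.0074 -0.0034  0.2032] spin -0.0006 cur yaw y 97.25 j7 1.56 t 15.8
```

View pics/w7.png

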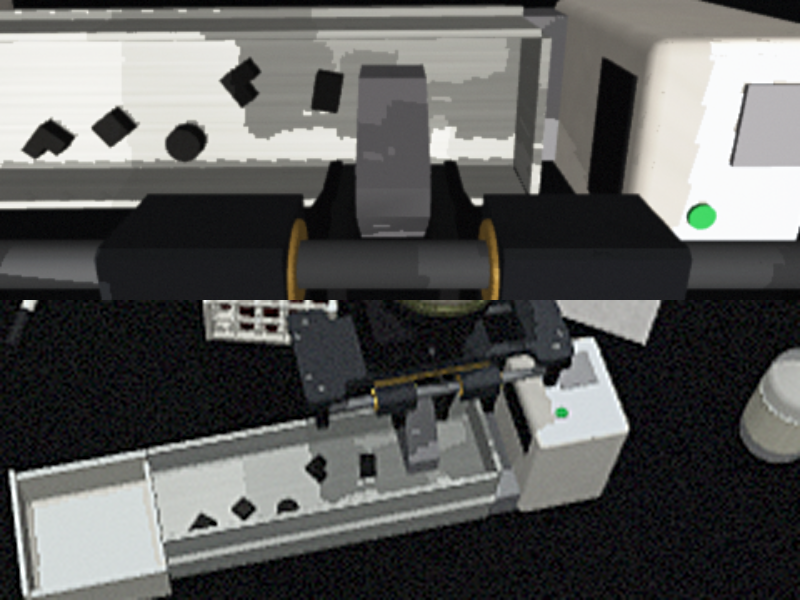

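w7 shows the scraper held square above the track at (393,150), behind the rearmost chip at (327,90). The other chips are at (241,82), (185,141), (115,126) and (48,138). I'll check numerically that the scraper is centred.

```bash
python3 - <<'E'
from h import *
s=read_state();C=cam('wrist',s);p=s['ee_pos'];fz=p[2]-.0193
for uv,z in(((254.8,189.6),fz),((296,189.6),fz),((254.5,197),fz+.02),((297,197),fz+.02)): print(inv(onz(C,uv,z)).round(4))
print('tcp',inv(p))
# guard inner top edges near/far, robot-side
for uv,z in(((40+.6*250,150+.6*35),.076),((40+.6*450,150+.6*38),.076),((40+.6*100,150+.6*33),.076)): print('g',inv(onz(C,uv,z)).round(4))
E
```

```text
[-0.0734 -0.0299]
[-0.1002 -0.0298]
[-0.0745 -0.0304]
[-0.0996 -0.0304]
tcp [-0.08637577  0.00192339]
g [-0.0276 -0.0388]
g [-0.1108 -0.0374]
g [ 0.0347 -0.0398]
```

Emit:
{"method": "carry_out", "body": {
  "deltas": [
    {"hand":16,"dp":[0.008,-0.003,0.05],"spin":0},
    {"hand":16,"dp":[0.008,-0.003,0.1],"spin":0},
    {"hand":16,"dp":[0.008,-0.003,0.15],"spin":0},
    {"hand":16,"dp":[0.008,-0.003,0.19],"spin":0},
    {"hand":16,"dp":[0.008,-0.003,0.2],"spin":0},
    {"hand":16,"dp":[0.008,-0.003,0.2],"spin":0},
    {"hand":16,"dp":[0.008,-0.003,0.2],"spin":0}
  ]
}}

```text
time: 16.6
ee_pos: [0.6199, 0.1118, 0.0602]
eef_rot: [-0.064, 0.998, -0.0, -0.0]
ft_force: [0.7, 0.0, -0.7]
width: 0.0233
grip_force: 40.0
```

```bash
python3 - <<'E'
from h import *
s=read_state();print(s['ee_pos'],s['ft_force'],inv(s['ee_pos']))
delta([*trk(-.085,0),.0595],-82.65)
E
```

```text
[0.61986778 0.11178234 0.06015109] [ 0.65327026  0.02954805 -0.70023152] [-0.08606406 -0.00142523]
dp [-0.0057 -0.0043  0.0026] spin -0.0001 cur yaw y 97.33 j7 1.58 t 16.6
```

Emit:
{"method": "carry_out", "body": {
  "deltas": [
    {"hand":16,"dp":[-0.003,0,0.004],"spin":0},
    {"hand":16,"dp":[-0.003,0,0.006],"spin":0},
    {"hand":16,"dp":[-0.003,0,0.006],"spin":0},
    {"hand":16,"dp":[-0.003,0,0.006],"spin":0}
  ]
}}

```text
time: 17.0
ee_pos: [0.6209, 0.1119, 0.0594]
eef_rot: [-0.064, 0.998, 0.0, 0.0]
ft_force: [-1.6, -0.6, 3.0]
width: 0.0234
grip_force: 40.0
```

Emit:
{"method": "carry_out", "body": {
  "deltas": [
    {"hand":16,"dp":[0,-0.04,0],"spin":0},
    {"hand":16,"dp":[0,-0.08,0],"spin":0},
    {"hand":16,"dp":[0,-0.13,0],"spin":0},
    {"hand":16,"dp":[0,-0.18,0],"spin":0},
    {"hand":16,"dp":[0,-0.23,0],"spin":0},
    {"hand":16,"dp":[0,-0.28,0],"spin":0},
    {"hand":16,"dp":[0,-0.33,0],"spin":0},
    {"hand":16,"dp":[0,-0.38,0],"spin":0},
    {"hand":16,"dp":[0,-0.43,0],"spin":0},
    {"hand":16,"dp":[0,-0.43,0],"spin":0}
  ]
}}

```text
time: 18.0
ee_pos: [0.6347, 0.0013, 0.0593]
eef_rot: [-0.062, 0.998, -0.001, 0.0]
ft_force: [-0.9, -3.2, 6.3]
width: 0.0241
grip_force: 40.0
```

```bash
python3 - <<'E'
from h import *
s=read_state();print(s['ee_pos'],s['ft_force'],inv(s['ee_pos']))
print(chips('scene',camera('scene')))
delta([*trk(.127,0),s['ee_pos'][2]],-82.65)
E
```

```text
[0.63470233 0.00127007 0.05934367] [-0.88445609 -3.19226854  6.30896107] [ 0.02543793 -0.00085042]
[([-0.079, -0.028], 53), ([0.026, -0.011], 422), ([0.102, -0.028], 43), ([0.072, -0.03], 6), ([0.027, -0.004], 3), ([-0.121, 0.03], 4), ([-0.096, 0.03], 3), ([-0.057, 0.029], 3), ([0.087, 0.018], 37), ([0.088, 0.03], 3), ([0.1, 0.03], 3)]
dp [-0.0047 -0.4078  0.001 ] spin -0.0011 cur yaw y 97.15 j7 1.76 t 18.05
```

Emit:
{"method": "carry_out", "body": {
  "deltas": [
    {"hand":16,"dp":[-0.003,-0.05,0],"spin":0},
    {"hand":16,"dp":[-0.003,-0.1,0],"spin":0},
    {"hand":16,"dp":[-0.003,-0.15,0],"spin":0},
    {"hand":16,"dp":[-0.003,-0.19,0],"spin":0},
    {"hand":16,"dp":[-0.003,-0.23,0],"spin":0},
    {"hand":16,"dp":[-0.003,-0.27,0],"spin":0},
    {"hand":16,"dp":[-0.003,-0.31,0],"spin":0},
    {"hand":16,"dp":[-0.003,-0.35,0],"spin":0},
    {"hand":16,"dp":[-0.003,-0.39,0],"spin":0},
    {"hand":16,"dp":[-0.003,-0.42,0],"spin":0},
    {"hand":16,"dp":[-0.003,-0.42,0],"spin":0},
    {"hand":16,"dp":[-0.003,-0.42,0],"spin":0}
  ]
}}

```text
time: 19.25
ee_pos: [0.6486, -0.1009, 0.0594]
eef_rot: [-0.063, 0.998, -0.001, 0.0]
ft_force: [0.1, -1.7, 5.9]
width: 0.0234
grip_force: 40.0
```

```bash
python3 - <<'E'
from h import *
s=read_state();print(s['ee_pos'],s['ft_force'],inv(s['ee_pos']))
b=camera('scene');np.save('s8',b);C=cam('scene')
def blobs(x0,x1,h,z):
    g=b.astype(int).max(2); poly=np.array([proj(C,[*trk(x,y),z]) for x,y in((x0,-h),(x0,h),(x1,h),(x1,-h))])
    m=np.zeros(g.shape,np.uint8); cv2.fillConvexPoly(m,np.round(poly).astype(int),1); m&=(g<75).astype(np.uint8)
    k,l,st,ce=cv2.connectedComponentsWithStats(m); return [(inv(onz(C,ce[i],z)).round(3).tolist(),int(st[i,4])) for i in range(1,k) if st[i,4]>4]
print('floor',blobs(-.145,.115,.036,.04)); print('tray',blobs(.125,.23,.048,.01))
E
```

```text
[ 0.6485568  -0.1009233   0.05937675] [ 0.07948079 -1.66213426  5.88113859] [ 0.128564  -0.0001834]
floor [([0.036, -0.03], 42), ([0.1, -0.025], 98)]
tray [([0.154, -0.016], 222), ([0.227, -0.042], 22), ([0.13, 0.013], 11)]
```

Emit:
{"method": "carry_out", "body": {
  "deltas": [
    {"hand":16,"dp":[0,0,-0.1],"spin":0},
    {"hand":16,"dp":[0,0,-0.25],"spin":0},
    {"hand":16,"dp":[0,0,-0.45],"spin":0},
    {"hand":16,"dp":[0,0,-0.6],"spin":0},
    {"hand":16,"dp":[0,0.2,-0.6],"spin":0},
    {"hand":16,"dp":[0.1,0.4,-0.6],"spin":0},
    {"hand":16,"dp":[0.2,0.6,-0.6],"spin":0},
    {"hand":16,"dp":[0.3,0.8,-0.6],"spin":0},
    {"hand":16,"dp":[0.4,0.9,-0.6],"spin":0},
    {"hand":16,"dp":[0.4,0.9,-0.6],"spin":0},
    {"hand":16,"dp":[0.4,0.9,-0.6],"spin":0}
  ]
}}

```text
time: 20.4
ee_pos: [0.5198, 0.1117, 0.2086]
eef_rot: [-0.065, 0.998, -0.0, -0.0]
ft_force: [0.3, -0.5, -1.1]
width: 0.0232
grip_force: 40.0
```

```bash
python3 - <<'E'
from h import *
s=read_state();print(s['ee_pos'],s['joint_positions'],s['width'])
for n in('scene','top'):
    b=camera(n);np.save(n+'9',b);C=cam(n);g=b.astype(int).max(2)
    for nm,x0,x1,h,z in(('floor',-.145,.115,.034,.04),('tray',.125,.23,.048,.008)):
        poly=np.array([proj(C,[*trk(x,y),z]) for x,y in((x0,-h),(x0,h),(x1,h),(x1,-h))])
        m=np.zeros(g.shape,np.uint8); cv2.fillConvexPoly(m,np.round(poly).astype(int),1); m&=(g<75).astype(np.uint8)
        k,l,st,ce=cv2.connectedComponentsWithStats(m); print(n,nm,[(inv(onz(C,ce[i],z)).round(3).tolist(),int(st[i,4])) for i in range(1,k) if st[i,4]>4])
delta([.415,.323,.1],None)
E
```

```text
[0.51978253 0.11167152 0.2085969 ] [-0.5984219   0.11699291  0.32779992  1.71354877 -0.03854435  1.31815055
  1.43738438] 0.02323858061765501
scene floor []
scene tray [([0.148, 0.002], 139)]
top floor []
top tray [([0.146, 0.005], 18)]
dp [0.3138 0.8997 0.4339] spin [] cur yaw y 97.21 j7 1.44 t 20.5
```

```bash
python3 - <<'E'
from h import *
b=np.load('scene9.npy').astype(int).max(2);C=cam('scene');u,v=proj(C,[*trk(.148,0),.008]).round().astype(int)
for r in b[v-12:v+14,u-14:u+16]: print(' '.join('%3d'%x for x in r))
print([inv(onz(C,(u+i,v),.008)).round(3) for i in(-14,15)],[inv(onz(C,(u,v+i),.008)).round(3) for i in(-12,13)])
E
```

```text
219 217 219 218 219 223 230 210 207 133  30  15 113 236 223 220 217 219 221 206 208 214 227 169 199 204 200 200 201 200
220 217 218 218 221 215 202 127  29  25  38  34  20 218 233 226 216 217 219 214 208 211 226 153 202 205 202 205 203 204
217 218 219 218 226 194  36  26  42  41  39  39  31 122 205 229 219 219 219 220 208 210 225 166 188 203 203 202 203 198
218 219 216 218 226 218  66  31  38  37  31  43  46  26  73 240 226 221 219 219 207 207 221 213 132 202 197 200 200 200
218 216 218 218 221 233 150  22  29   4  97  30  37  33   0 213 238 209 222 222 206 207 217 232 114 204 203 201 197 199
218 217 219 218 220 228 213 100   0  87 215 105  21  31   4  88 210 159 228 226 213 207 215 231 121 202 203 200 198 200
219 217 216 217 218 221 230 193 178 194 244 212  65  13  23  78   5  66 210 228 221 206 212 231 119 204 200 199 202 201
219 219 217 220 219 218 220 226 227 229 228 244  99  22  25  28  35  10 121 233 222 208 210 228 120 206 204 202 202 199
218 218 217 216 217 218 219 219 219 220 219 232 186  44  33  40  48  30  75 240 225 208 210 228 167 189 203 203 202 199
216 218 218 217 218 
[... 1417 characters left out ...]
56
218 218 218 218 217 216 216 219 223 240  97  34  50  44   2  49  22  11  78 232 230 220 221 213 209 217 223  93 191 187
217 217 218 219 216 217 218 216 224 225  56  31  42  25 144 197 123  20  55 156 199 226 220 221 211 214 223 131 150 134
219 218 218 218 216 217 218 218 224 217  45   0  16   0 205 215 132  28   8  32 123 207 222 223 218 222 236 144  84  87
218 217 216 217 219 219 217 217 221 233 133 131 136  83 197 145  97 142 185 189 195 205 227 210 212 206 210 125  89  89
219 216 218 219 219 220 216 218 219 226 204 210 211 197 216 197 200 224 222 220 211 206 207 155 156 133 113  97  74  94
[array([ 0.18 , -0.006]), array([0.113, 0.008])] [array([ 0.143, -0.03 ]), array([0.152, 0.033])]
```

Emit:
{"method": "carry_out", "body": {
  "deltas": [
    {"hand":16,"dp":[0.07,0.18,0],"spin":0},
    {"hand":16,"dp":[0.14,0.36,0],"spin":0},
    {"hand":16,"dp":[0.21,0.54,0],"spin":0},
    {"hand":16,"dp":[0.28,0.72,0],"spin":0},
    {"hand":16,"dp":[0.314,0.9,0],"spin":0},
    {"hand":16,"dp":[0.314,0.9,0.2],"spin":0},
    {"hand":16,"dp":[0.314,0.9,0.4],"spin":0},
    {"hand":16,"dp":[0.314,0.9,0.6],"spin":0},
    {"hand":16,"dp":[0.314,0.9,0.65],"spin":0},
    {"hand":16,"dp":[0.314,0.9,0.65],"spin":0},
    {"hand":16,"dp":[0.314,0.9,0.65],"spin":0}
  ]
}}

```text
time: 21.6
ee_pos: [0.4159, 0.3252, 0.0486]
eef_rot: [-0.063, 0.998, 0.001, 0.001]
ft_force: [0.2, 1.3, -0.0]
width: 0.0234
grip_force: 40.0
```

Emit:
{"method": "carry_out", "body": {
  "deltas": [
    {"hand":16,"dp":[0,0,0.05],"spin":0},
    {"hand":16,"dp":[0,0,0.09],"spin":0},
    {"hand":16,"dp":[0,0,0.104],"spin":0},
    {"hand":16,"dp":[0,0,0.108],"spin":0},
    {"hand":16,"dp":[0,0,0.108],"spin":0},
    {"hand":16,"dp":[0,0,0.108],"spin":0}
  ]
}}

```text
time: 22.2
ee_pos: [0.4141, 0.3248, 0.0212]
eef_rot: [-0.064, 0.998, 0.0, 0.0]
ft_force: [-6.9, -6.5, 20.5]
width: 0.0237
grip_force: 40.0
```

Emit:
{"method": "carry_out", "body": {
  "deltas": [
    {"hand":16,"dp":[0,0,-0.003],"spin":0},
    {"hand":16,"dp":[0,0,-0.003],"spin":0}
  ]
}}

```text
time: 22.4
ee_pos: [0.4142, 0.3249, 0.0212]
eef_rot: [-0.064, 0.998, 0.0, 0.0]
ft_force: [-3.2, -3.6, 10.5]
width: 0.0233
grip_force: 40.0
```

Emit:
{"method": "carry_out", "body": {
  "deltas": [
    {"hand":30,"dp":[0,0,0],"spin":0},
    {"hand":40,"dp":[0,0,0],"spin":0},
    {"hand":44,"dp":[0,0,0],"spin":0},
    {"hand":44,"dp":[0,0,0],"spin":0},
    {"hand":44,"dp":[0,0,0],"spin":0},
    {"hand":44,"dp":[0,0,-0.1],"spin":0},
    {"hand":44,"dp":[0,0,-0.25],"spin":0},
    {"hand":44,"dp":[0,0,-0.45],"spin":0},
    {"hand":44,"dp":[0,0,-0.6],"spin":0},
    {"hand":44,"dp":[0,0,-0.6],"spin":0},
    {"hand":44,"dp":[0,0,-0.6],"spin":0}
  ]
}}

```text
time: 23.5
ee_pos: [0.4143, 0.325, 0.1708]
eef_rot: [-0.064, 0.998, 0.001, 0.001]
ft_force: [0.0, 0.2, -0.8]
width: 0.044
grip_force: 0.0
```

```bash
python3 - <<'E'
from h import *
s=read_state();print(s['ee_pos'],s['ft_force'],s['width'])
w=camera('wrist');C=cam('wrist',s);g=w.astype(int).max(2)
# scraper outline pixels expected; print image patch around predicted scraper
c=np.array([.414,.3245]);a=np.radians(97.3);v=np.array([np.cos(a),np.sin(a)]);u=np.array([v[1],-v[0]])
for n,z,hx,hy in(('foot',.002,.032,.012),('ridge',.054,.005,.012)):
    print(n,[proj(C,[*(c+i*hx*u+j*hy*v),z]).round().astype(int).tolist() for i,j in((1,1),(1,-1),(-1,-1),(-1,1))])
p=proj(C,[*c,.03]).astype(int); print(p)
for y in range(p[1]-60,p[1]+66,6): print(y,' '.join('%3d'%x for x in g[y,p[0]-60:p[0]+61:5]))
E
```

```text
[0.41432652 0.32500997 0.17075942] [ 0.02643233  0.15953925 -0.80350569] 0.04400128789911582
foot [[285, 212], [264, 212], [264, 156], [286, 156]]
ridge [[287, 202], [262, 202], [262, 192], [287, 192]]
[274 190]
130  20  19  19  22  19  19 244 243 239 246 242 244 246 245 247 247  67  19  22  19  22  16  21  22  22
136  27  22  22  20  21 162 243 244 242 243 243 246 244 242 241 242 244 248  14  21  22  22  20  24  21
142  23  17  18  21  50 246 243 242 242 243 244 242 241 245 243 241 243 247 243 203  17  17  21  19  19
148  20  21  22  18 246 247 243 245 241 247 243 243 244 244 246 245 246 243 245 245 241  38  21  22  21
154  27  22  18 248 243 244 242 240 245 245 246 246 242 244 244 242 244 246 244 244 244 242 251  17  19
160  27  20 243 237 244 242 244 242 244 243 196 196 197 196 195 245 245 245 244 248 242 245 241 246 151
166  28 121 242 243 245 245 244 239 242 244 195 197 195 195 195 246 245 248 246 244 246 247 246 245 242
172  32 242 241 241 244 245 244 244 241 221 196 195 195 194 194 246 243 243 245 239 243 245 240 244 243
178 255 241 244 241 239 244 245 241 245 210 196 195 195 
[... 595 characters left out ...]
 255 255 255 254 240 212 211 212 211 255 255 255 255 255 255  26  28  27  28
220  26  26  26  25  34 255 255 255 255 255 255 255 255 255 255 255 255 255 255 255  27  28  26  28  25
226  25  23  24  24  27  27  66 255 255 255 255 255 255 255 255 254 255 255 255  24  26  28  26  25  27
232  25  26  24  25  26  25  25  23 136 255 255 255 255 255 255 255 255 255  23  25  25  28  28  27  27
238  25  27  26  27  26  26  24  25  27  24 193 255 255 255 255 255 255  22  26  26  28  28  26  27  27
244  24  26  28  27  27  26  25  26  30  25  27  23 255 255 255 255  20  27  24  25  29  27  29  28  26
250  25  25  21  37  37  24  27  26  28  28  27  25  25  21 255  20  26  29  27  27  27  37  36  25  27
```

The scraper is standing upright at the predicted outline (columns 264–286, ridge at rows 190–203), central on the pad, and the gripper is clear.

```bash
python3 -c "
from bench import *
print(close_job())"
```

```text
the job is handed in; nothing more can be done
None
```

The job is handed in at about 23.6 s, with no verdict returned: the final images show a bare track floor, one merged dark blob inside the tray that I take to be all five chips (not counted separately), and the scraper upright near the pad's centre with the gripper clear.

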